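# Find the hidden battery-hatch catch on a welding unit

## Robot

A 7-joint arm with a two-finger parallel gripper is mounted at the origin on the work surface. World frame = base frame: x ahead of the robot, y to its left, z up, the work surface at z = 0. Lengths are in mm, angles in rad, forces in N, time in s.
With the tool pointing down it reaches from about 400 to 875 mm from the base axis. Payload 4.4 kg.
Tool frame: the origin (TCP) lies midway between the tips of the shut fingers; the grasp point (between the pads) lies 19 mm behind it; z points along the fingers, y is the line along which they close (so a half turn about z gives the same grasp; the last joint's range is limited). The gripper opens to 85 mm and grips with 20 to 120 N. Pads are 22 mm wide; open, the fingers measure 114 mm over their backs; the gripper's body (76 mm by 85 mm) begins 54 mm behind the grasp point. The pads swing forward as they close: fully open they stand 13 mm farther back than shut.
Start: joints at [-0.066, 0.628, 0.038, 1.517, -0.027, 0.996, -0.02], TCP at [650.014, 0.027, 231.313] pointing down, gripper open.
Joint ranges: [-3.06, 3.06], [-0.37, 2.12], [-1.25, 1.32], [0.18, 2.47], [-1.1, 4.24], [0.23, 1.98], [-2.94, 2.94]. Speed limits (rad/s): [2.57, 2.57, 3.14, 3.14, 3.14, 3.14, 3.14].

## Interface

Orientations are given as [roll, pitch, yaw] about the fixed x, y, z axes, in that order (R = Rz(yaw) Ry(pitch) Rx(roll)).
In Python, from cell import telemetry, eyes, ctrl, finder gives the robot as it stands.
- The arm moves only by the tool move_arm, never from a script. Its argument "steps" is a list of rows, each a list of 7 numbers: the turn, a rotation vector about the world's x, y, z in degrees, then the shift along the world's x, y, z in m, then the finger opening in m, from 0 to 0.0854. A call has 1 to 5 rows; each row shifts and turns the commanded pose from where the row before left it; what a row does not reach is not made up. A row lasts 1/10 s, in which the tool goes at most 50 mm and 8.59 degrees, less where a joint would pass 70% of its speed; a pose out of reach is approached as far as the arm can. A call with a gripper value outside its range is refused whole. The fingers move at their own pace and stop on an object; the grip force is fixed at half the most. Time passes only in rows, so rows that do not move let the fingers close. It gives the time, the measured TCP pose, the force, the opening and the grip force at its end, in the units of the state.
- telemetry.read_state(): the state, without advancing time (a new reading comes with each control period).
- eyes.get_image(name): name is "scene" or "side" or "wrist"; returns (picture, depth): 400x640x3 uint8, blue, green, red; 400x640 float32, mm along the optical axis (not along the pixel's ray), 0 where there is no reading.
- eyes.calibration(name): a dict with "fx", "fy", "cx", "cy" (pixels), "distortion" ([k1, k2, p1, p2, k3] as OpenCV has them; the pictures are not rectified), "position" and "attitude" of the camera in the world. Camera axes: x right, y down, z forward; pixel columns grow to the right and rows downward; lengths in mm; the calibration is good to about 2 mm. A picture is of the moment at which its call begins: read the wrist's pose just before it. calibration takes no time and is no camera call; for the wrist camera it gives the pose at the moment of the call.
- ctrl.finish_job(): hands the job in; it is judged then, once.
Trained networks look in the newest picture that a camera, given by its name, has taken for a name from the list of things; names that differ only in an ending like _2 or _b are one class to them, and where a whole thing is asked for, a point or a joint stands for the part that bears it (a point fixed in the world has none). Each returns a list of dicts, best first, with "confidence" (0 to 1); they miss things now and then, are a little off and sometimes report something else, mostly with a low value. They report only what shows in the picture. A call takes as long as a camera call.
- finder.boxes_of(camera, name): "location" ([x, y, z] in mm, in the coordinates of the camera as it stood for that picture, good to about 4 mm: the middle of the surface that is visible of it).
- finder.cut_out(camera, name): "mask" (400x640 bool, what is visible of it).
- finder.pinpoint(camera, name): "location" ([x, y, z] in mm, in the coordinates of the camera as it stood for that picture, good to about 4 mm: a listed point, or the origin of a listed thing).
The state is a dict: "clock": time; "qpos": joint angles; "qd": joint speeds; "tau": joint torques, N m; "eef_pos": TCP position; "tool_rot": TCP orientation; "force": force on the tool from outside, world axes, zero at the start; "torque": the same for the moment, N m; "width": finger opening in mm; "gripper_force": force on a finger pad.
Only numpy, scipy, OpenCV 4.12 (cv2) and the standard library are available. Lean on these libraries where they do the work, as an engineer would, in place of code of your own. Each camera call takes 0.05 s, during which the arm holds its last target. There are 200 camera calls.

## Task

Open the battery hatch of the portable welding unit: feel across the row of four look-alike flush plates on its flat top with a fingertip, find the one that gives way, and press that one in until the hatch pops up by itself. Then let go and draw clear, leaving the hatch standing ajar; press like a fingertip, without hammering on the unit, and leave the loose things on it and on the bench where they are.

Things in the scene. Friction and masses are not known exactly. Their poses are not given: they have to be found in the camera images.
- unit: portable battery welding power unit, a fixed grey metal case 270 mm deep (its x) x 340 mm wide (its y) x 140 mm high. Origin: centre of its underside, on the bench; z up; its -x side (sockets and dial) is turned roughly to the robot. The near half of its flat top (x -135 to -10 mm, top at z = 140 mm) is the panel with four plates in a row along y; the far half (x -8 to +124 mm) is the battery hatch, level with the panel when shut.
- plate0 (a point): centre of the upper face of the plate in place 0 of the row, at x = -62, y = -93, z = 138 mm of the unit. Every place holds a grey plate 47 x 45 mm in a 50 x 48 mm opening, its face 2 mm below the panel; bars of 14 mm part the openings. Three are rigid blanking plates, one is the hatch catch; they look alike, and which place holds the catch changes from start to start and is felt by pressing: only the catch gives way.
- plate1 (a point): centre of the upper face of the plate in place 1 of the row, at x = -62, y = -31, z = 138 mm of the unit. Every place holds a grey plate 47 x 45 mm in a 50 x 48 mm opening, its face 2 mm below the panel; bars of 14 mm part the openings. Three are rigid blanking plates, one is the hatch catch; they look alike, and which place holds the catch changes from start to start and is felt by pressing: only the catch gives way.
- plate2 (a point): centre of the upper face of the plate in place 2 of the row, at x = -62, y = 31, z = 138 mm of the unit. Every place holds a grey plate 47 x 45 mm in a 50 x 48 mm opening, its face 2 mm below the panel; bars of 14 mm part the openings. Three are rigid blanking plates, one is the hatch catch; they look alike, and which place holds the catch changes from start to start and is felt by pressing: only the catch gives way.
- plate3 (a point): centre of the upper face of the plate in place 3 of the row, at x = -62, y = 93, z = 138 mm of the unit. Every place holds a grey plate 47 x 45 mm in a 50 x 48 mm opening, its face 2 mm below the panel; bars of 14 mm part the openings. Three are rigid blanking plates, one is the hatch catch; they look alike, and which place holds the catch changes from start to start and is felt by pressing: only the catch gives way.
- catch (a joint): how far the catch plate is pressed straight down, m: 0 at rest (spring out), 0.006 fully in. Sprung: it begins to give at about 2.5 N and takes about 6 N fully in; at about 0.003 it lets the hatch go. It springs back when let go.
- hatch (a joint): hatch opening, rad: 0 shut and latched, 0.42 standing ajar at its stop. Hinged along its far (+x) edge; once the catch lets go, a spring raises its near edge by about 54 mm within 1 s and keeps it there; the near edge moves up and away from the plates.
- hatch_edge (a point): middle of the hatch's near upper edge, 54 mm beyond the line of the plates' centres, at z = 140 mm of the unit when shut.
- pipe_ring: loose pipe offcut ring, outer diameter 42 mm, 24 mm high, standing on the unit's top beside one end of the row of plates; origin under its centre. To be left alone.
- nozzle: loose ceramic torch nozzle, diameter 22 mm, 30 mm high, standing on the unit's top beside the other end of the row; origin under its centre. To be left alone.
- file: flat file with red handle, about 280 mm long, 24 mm high, lying on the bench right of the unit (-y); origin near the middle, on the bench. To be left alone.
- hammer: hammer lying on the bench left of the unit (+y). To be left alone.
- brush: hand brush lying on the bench right of the unit (-y). To be left alone.
- tin: closed metal tin, diameter 66 mm, 80 mm high, on the bench left of the unit; origin under its centre. To be left alone.
- coupon: steel test plate 100 x 50 x 8 mm lying on the bench right of the unit; origin under its centre. To be left alone.

How it is judged:
By the outcome, as a careful person would: the job done as asked, in the order asked, and still so for the second after the job is handed in, with the robot touching nothing.
It also fails if it takes over 51 s, if anything falls off the work surface, if the arm or the gripper's body presses on something with over 40 N, if the wrist force passes 120 N, or if a joint passes its speed limit or range.

## Working session

There is one attempt and no reset: what is moved stays moved. The work goes in short steps, Python scripts to look and compute and a tool call to move; the robot and the scene stay as the last step left them, time stands still between calls to the robot, and variables do not carry over. Pictures are saved under pics/ and viewed, at most 10 in all, crops included, and the job is handed in when it is done.

Besides the shell and the picture viewer there is one more tool, called by a JSON object that holds its "method" and its "body", one argument or row to a line. move_arm: Moves the arm, as the interface text tells. Its arguments: {"type":"object","properties":{"steps":{"type":"array"}},"required":["steps"]}

```bash
mkdir -p pics; cat > h.py <<'E'
from cell import telemetry, eyes, ctrl, finder
import numpy as np, cv2
from scipy.spatial.transform import Rotation as R
def cam(n):
    c=eyes.calibration(n); a=np.array(c["attitude"],float)
    M=a if a.shape==(3,3) else R.from_euler('xyz',a).as_matrix()
    return c,M,np.array(c["position"],float)
def w(n,p):
    c,M,t=cam(n); return M@np.array(p)+t
E
python3 - <<'E'
from h import *
print(eyes.calibration("scene"),eyes.calibration("wrist")["position"])
s=telemetry.read_state();print(s["clock"],s["eef_pos"],s["tool_rot"],s["width"],s["force"])
for n in ["scene","wrist"]:
    im,d=eyes.get_image(n); cv2.imwrite(f"pics/{n}0.png",im)
    for k in ["unit","plate0","plate1","plate2","plate3","hatch_edge","pipe_ring","nozzle"]:
        for r in finder.pinpoint(n,k)[:2]: print(n,k,round(r["confidence"],2),w(n,r["location"]).round(1))
print(telemetry.read_state()["clock"])
E
```

```text
{'fx': 385.45541904980956, 'fy': 385.45541904980956, 'cx': 328.1939243371642, 'cy': 192.62052843612688, 'distortion': array([-0.09360186,  0.        ,  0.        ,  0.        ,  0.        ]), 'position': array([1292.97385991, -561.61788296,  804.94550279]), 'attitude': array([-2.25593599, -0.00969746,  0.92998123])} [649.91421424  78.61280349 373.473838  ]
0.0 [6.49390237e+02 1.16619287e-02 2.30400799e+02] [-3.13973075e+00  3.07318819e-05  1.57075611e+00] 85.18750523972872 [-0.0010126   0.43656565  0.52782878]
scene unit 0.68 [589.4 -71.5   1.4]
scene unit 0.55 [ 649.  -380.    -4.6]
scene plate0 0.91 [536.7  25.6 137.5]
scene plate0 0.86 [534.5 -31.4 139.8]
scene plate1 0.91 [536.7  25.6 137.5]
scene plate1 0.86 [534.5 -31.4 139.8]
scene plate2 0.91 [536.7  25.6 137.5]
scene plate2 0.86 [534.5 -31.4 139.8]
scene plate3 0.91 [536.7  25.6 137.5]
scene plate3 0.86 [534.5 -31.4 139.8]
scene hatch_edge 0.76 [581.4 -71.1 138.4]
scene pipe_ring 0.55 [ 486.3 -207.6  141.3]
scene nozzle 0.44 [535.7  85.5 139.8]
wrist unit 0.58 [588.2 -70.4   3.2]
wrist hatch_edge 0.9 [579.2 -67.8 141.2]
wrist nozzle 0.83 [534.4  78.3 137.1]
0.9
```

View pics/scene0.png

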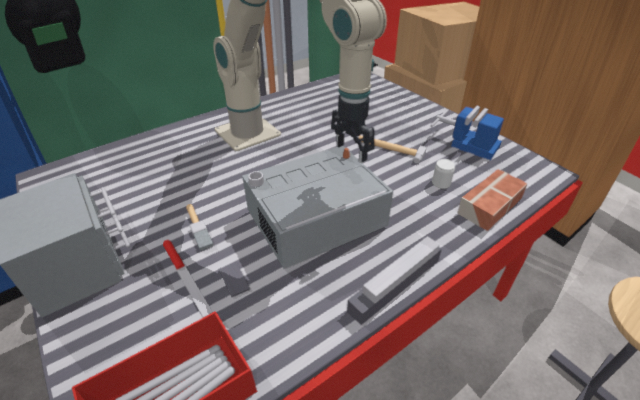

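```bash
python3 - <<'E'
from h import *
im,d=eyes.get_image("scene")
for r in finder.pinpoint("scene","plate0"): print(round(r["confidence"],2),w("scene",r["location"]).round(1))
for r in finder.pinpoint("scene","nozzle"): print('noz',round(r["confidence"],2),w("scene",r["location"]).round(1))
c,M,t=cam("scene")
K=np.array([[c["fx"],0,c["cx"]],[0,c["fy"],c["cy"]],[0,0,1]])
for k in ["unit"]:
    m=finder.cut_out("scene",k)[0]["mask"]; v,u=np.nonzero(m&(d>0))
    n=cv2.undistortPoints(np.stack([u,v],1).astype(np.float32)[:,None],K,c["distortion"])[:,0]
    z=d[v,u][:,None]; P=np.c_[n*z,z]@M.T+t
    T=P[(abs(P[:,2]-140)<5)]
    rect=cv2.minAreaRect(T[:,:2].astype(np.float32)); print(len(T),rect,cv2.boxPoints(rect).round())
E
```

```text
0.78 [534.1 -29.9 137.1]
0.73 [521.8 -92.6 138.5]
0.65 [ 513.4 -154.7  134.7]
0.3 [ 4.082e+02 -3.803e+02  4.000e-01]
noz 0.56 [538.7  86.5 143.3]
6501 ((589.3914794921875, -72.12129211425781), (343.1380920410156, 275.34844970703125), 82.91476440429688) [[ 432. -225.]
 [ 705. -259.]
 [ 747.   81.]
 [ 474.  115.]]
```

The scene view shows the grey unit at about (315,205), with the plate row along its robot-side top edge. The ring is at the row's end near (256,178), the nozzle at the other end near (346,155). The unit is centred at about (589,-71) with yaw -7°. I'll shut the fingers, align, and go over plate 3, then feel along the row.

{"method": "move_arm", "body": {
  "steps": [
    [0,0,-3.5,-0.038,0.009,0,0],
    [0,0,-3.5,-0.038,0.009,0,0],
    [0,0,0,-0.038,0.01,0,0],
    [0,0,0,0,0,-0.02,0],
    [0,0,0,0,0,-0.02,0]
  ]
}}

```text
clock: 1.6
eef_pos: [535.8, 28.7, 192.0]
tool_rot: [3.139, -0.001, 1.45]
force: [1.3, -0.4, -0.3]
width: 12.7
gripper_force: 0.0
```

```bash
python3 - <<'E'
from h import *
s=telemetry.read_state();print(s["clock"],s["eef_pos"],s["tool_rot"],s["width"],s["force"])
im,d=eyes.get_image("wrist"); cv2.imwrite("pics/w1.png",im)
for k in ["plate0","hatch_edge","nozzle"]:
    for r in finder.pinpoint("wrist",k)[:4]: print(k,round(r["confidence"],2),w("wrist",r["location"]).round(1))
E
```

```text
1.6 [535.78344574  28.65862984 192.01689215] [ 3.13927621e+00 -8.37720489e-04  1.44966225e+00] 12.731029803649227 [ 1.29999162 -0.38865116 -0.26313019]
nozzle 0.95 [537.   78.2 135.1]
```

View pics/w1.png

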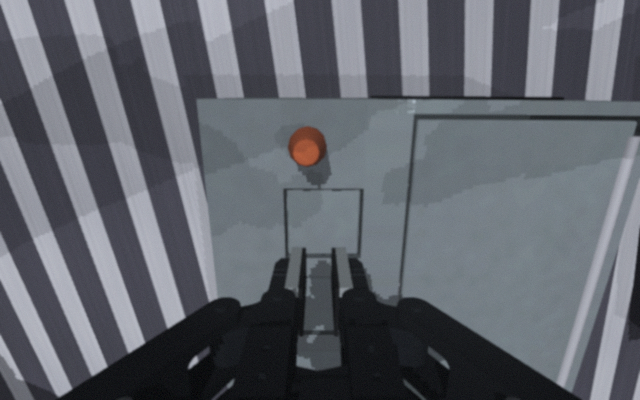

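The wrist view shows the nozzle at (307,150) and one plate outline spanning columns 285–362, rows 188–255. The hatch seam is at about column 408. I'll convert this outline to world coordinates.

```bash
python3 - <<'E'
from h import *
im,d=eyes.get_image("wrist"); c,M,t=cam("wrist")
K=np.array([[c["fx"],0,c["cx"]],[0,c["fy"],c["cy"]],[0,0,1]])
px=[(285,189),(362,189),(360,255),(286,255),(415,115),(402,290),(198,99),(305,335),(340,335),(319,290)]
n=cv2.undistortPoints(np.array(px,np.float32)[:,None],K,c["distortion"])[:,0]
print(c["fx"],t)
for p,q in zip(px,n):
    r=M@np.r_[q,1]; print(p,(t+r*(140-t[2])/r[2]).round(1),d[p[1],p[0]])
E
```

```text
326.38314725682955 [546.49875839 105.92822765 335.07545949]
(285, 189) [519.4  53.3 140. ] 218.77423
(362, 189) [566.8  47.4 140. ] 206.59982
(360, 255) [561.8   2.1 140. ] 216.5245
(286, 255) [513.    8.2 140. ] 219.0178
(415, 115) [601.1  88.1 140. ] 295.67255
(402, 290) [588.4 -28.4 140. ] 221.91058
(198, 99) [478.2 112.4 140. ] 185.74034
(305, 335) [516.7 -57.5 140. ] 92.21087
(340, 335) [541.9 -60.7 140. ] 88.04803
(319, 290) [531.4 -21.2 140. ] 120.92991
```

{"method": "move_arm", "body": {
  "steps": [
    [0,0,0,0.001,0,-0.015,0],
    [0,0,0,0,0,-0.015,0],
    [0,0,0,0,0,-0.01,0],
    [0,0,0,0,0,-0.005,0],
    [0,0,0,0,0,0,0]
  ]
}}

```text
clock: 2.35
eef_pos: [537.0, 28.0, 146.1]
tool_rot: [-3.141, 0.0, 1.448]
force: [-0.2, -0.2, 1.5]
width: 0.0
gripper_force: 0.0
```

{"method": "move_arm", "body": {
  "steps": [
    [0,0,0,0,0,-0.002,0],
    [0,0,0,0,0,-0.002,0],
    [0,0,0,0,0,-0.001,0],
    [0,0,0,0,0,-0.001,0],
    [0,0,0,0,0,0,0]
  ]
}}

```text
clock: 2.85
eef_pos: [537.0, 28.0, 140.3]
tool_rot: [-3.142, -0.0, 1.449]
force: [-0.3, 0.6, -0.3]
width: -0.0
gripper_force: 0.0
```

{"method": "move_arm", "body": {
  "steps": [
    [0,0,0,0,0,-0.001,0],
    [0,0,0,0,0,-0.001,0],
    [0,0,0,0,0,0,0]
  ]
}}

```text
clock: 3.15
eef_pos: [537.0, 28.0, 138.2]
tool_rot: [-3.141, -0.0, 1.449]
force: [-0.3, 0.0, 0.1]
width: -0.1
gripper_force: 0.0
```

{"method": "move_arm", "body": {
  "steps": [
    [0,0,0,0,0,-0.001,0],
    [0,0,0,0,0,0,0]
  ]
}}

```text
clock: 3.35
eef_pos: [537.0, 28.0, 138.1]
tool_rot: [3.141, -0.0, 1.449]
force: [-1.3, -0.5, 6.5]
width: -0.4
gripper_force: 3.5
```

At 6.5 N plate 3 didn't give, so it is rigid. Next is plate 2.

{"method": "move_arm", "body": {
  "steps": [
    [0,0,0,0,0,0.01,0],
    [0,0,0,-0.004,-0.031,0,0],
    [0,0,0,-0.004,-0.031,0,0],
    [0,0,0,0,0,-0.005,0],
    [0,0,0,0,0,-0.003,0]
  ]
}}

```text
clock: 3.85
eef_pos: [529.1, -34.6, 139.5]
tool_rot: [3.141, -0.0, 1.447]
force: [0.4, 0.6, -0.7]
width: -0.2
gripper_force: 0.0
```

{"method": "move_arm", "body": {
  "steps": [
    [0,0,0,0,0,-0.001,0],
    [0,0,0,0,0,-0.001,0],
    [0,0,0,0,0,0,0]
  ]
}}

```text
clock: 4.15
eef_pos: [529.1, -32.8, 137.6]
tool_rot: [-3.141, -0.0, 1.45]
force: [-1.4, 0.3, 2.8]
width: 0.3
gripper_force: 1.6
```

{"method": "move_arm", "body": {
  "steps": [
    [0,0,0,0,0,-0.001,0],
    [0,0,0,0,0,0,0]
  ]
}}

```text
clock: 4.35
eef_pos: [529.1, -32.8, 136.5]
tool_rot: [-3.142, -0.001, 1.45]
force: [-1.3, 0.8, 3.6]
width: -0.0
gripper_force: 2.1
```

Plate 2 gives way, so I'll press on gently.

{"method": "move_arm", "body": {
  "steps": [
    [0,0,0,0,0,-0.001,0],
    [0,0,0,0,0,-0.001,0],
    [0,0,0,0,0,0,0]
  ]
}}

```text
clock: 4.65
eef_pos: [529.2, -33.5, 134.1]
tool_rot: [3.141, -0.0, 1.449]
force: [-0.6, 1.8, 2.5]
width: 0.2
gripper_force: 1.2
```

{"method": "move_arm", "body": {
  "steps": [
    [0,0,0,0,0,-0.001,0],
    [0,0,0,0,0,0,0],
    [0,0,0,0,0,0,0]
  ]
}}

```text
clock: 4.95
eef_pos: [529.3, -33.8, 133.5]
tool_rot: [3.141, -0.0, 1.449]
force: [0.0, 2.4, 5.3]
width: -0.1
gripper_force: 2.4
```

```bash
python3 - <<'E'
from h import *
im,d=eyes.get_image("scene"); cv2.imwrite("pics/s2.png",cv2.resize(im[110:290,200:440],None,fx=3,fy=3))
print(telemetry.read_state()["clock"])
E
```

```text
5.0
```

View pics/s2.png

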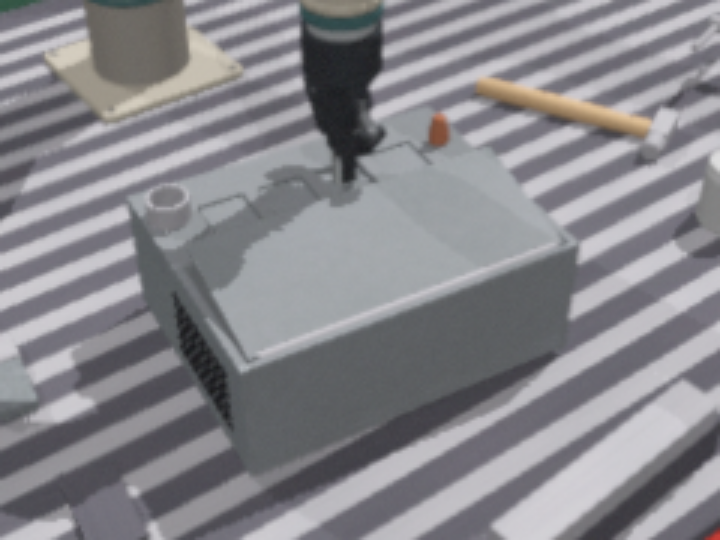

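In the crop, the hatch's near edge is lifting: a wedge shows on its left side from (190,270) to (245,355). The ring (168,207) and nozzle (438,128) haven't moved. I'll hold while it rises.

{"method": "move_arm", "body": {
  "steps": [
    [0,0,0,0,0,0,0],
    [0,0,0,0,0,0,0],
    [0,0,0,0,0,0,0],
    [0,0,0,0,0,0,0],
    [0,0,0,0,0,0,0]
  ]
}}

```text
clock: 5.5
eef_pos: [529.3, -33.9, 133.4]
tool_rot: [3.141, -0.0, 1.449]
force: [-0.1, 3.1, 4.8]
width: -0.0
gripper_force: 2.4
```

```bash
python3 - <<'E'
from h import *
im,d=eyes.get_image("scene"); cv2.imwrite("pics/s3.png",cv2.resize(im[110:290,200:440],None,fx=3,fy=3))
for r in finder.pinpoint("scene","hatch_edge")[:2]: print(r["confidence"],w("scene",r["location"]).round(1))
E
```

```text
0.63 [588.6 -74.4 191.5]
```

View pics/s3.png

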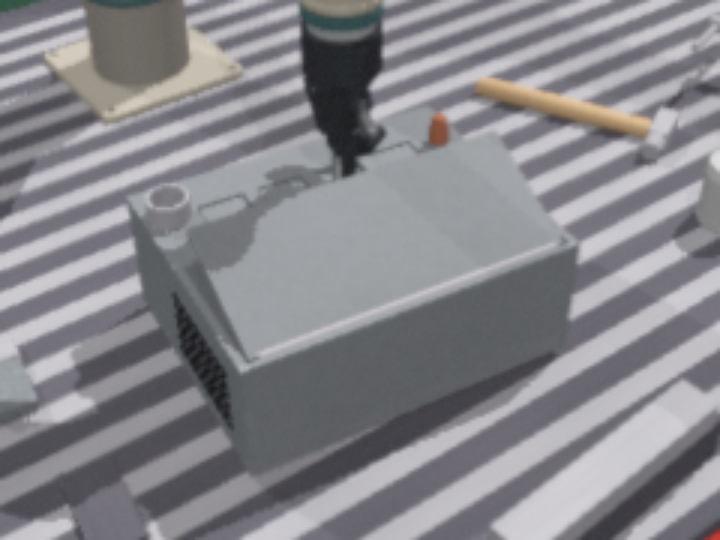

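The hatch now stands ajar, with its near edge at z≈192. The ring (168,207) and nozzle (438,128) are still in place. Next I'll release and draw clear, up and toward the robot.

{"method": "move_arm", "body": {
  "steps": [
    [0,0,0,0,0,0.004,0],
    [0,0,0,0,0,0.01,0],
    [0,0,0,-0.005,0,0.02,0],
    [0,0,0,-0.01,0,0.03,0],
    [0,0,0,-0.01,0,0.03,0]
  ]
}}

```text
clock: 6.1
eef_pos: [502.6, -35.2, 228.0]
tool_rot: [-3.139, 0.002, 1.447]
force: [-0.1, -0.3, -0.5]
width: 0.2
gripper_force: 0.0
```

{"method": "move_arm", "body": {
  "steps": [
    [0,0,0,-0.01,0,0.03,0],
    [0,0,0,-0.01,0,0.03,0],
    [0,0,0,0,0,0,0],
    [0,0,0,0,0,0,0],
    [0,0,0,0,0,0,0]
  ]
}}

```text
clock: 6.6
eef_pos: [483.3, -34.4, 286.5]
tool_rot: [-3.14, 0.001, 1.448]
force: [0.2, 0.4, -0.1]
width: 0.3
gripper_force: 0.0
```

```bash
python3 - <<'E'
from h import *
im,d=eyes.get_image("scene"); cv2.imwrite("pics/s4.png",cv2.resize(im[110:290,200:440],None,fx=3,fy=3))
for r in finder.pinpoint("scene","hatch_edge")[:2]: print(r["confidence"],w("scene",r["location"]).round(1))
E
```

```text
0.93 [591.6 -72.8 190.9]
```

View pics/s4.png

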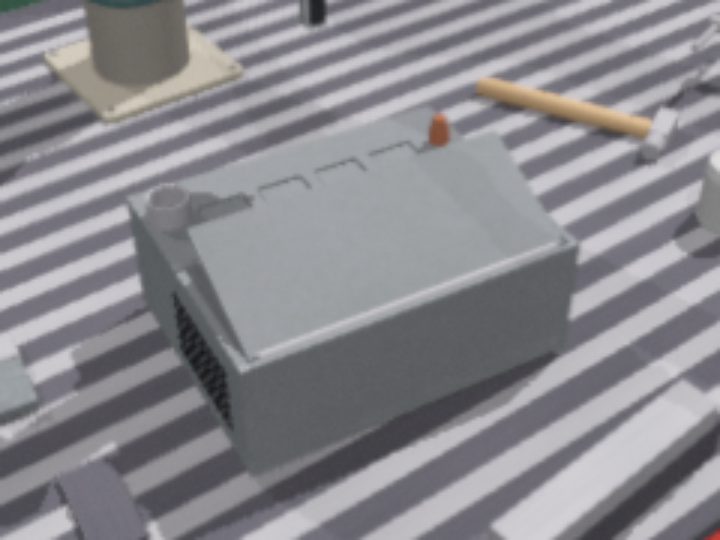

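The hatch is ajar, the gripper is clear (its tip is at (312,10)), and the ring (168,207) and nozzle (438,128) are in place. I'm handing in the job.

```bash
python3 -c "
from cell import ctrl; print(ctrl.finish_job())"
```

```text
the job is handed in; nothing more can be done
None
```

The catch was plate 2: I pressed it in gently (readings stayed at or below about 6.5 N), the hatch popped up and stands ajar, the arm is clear, the ring and nozzle are where they were, and the job was handed in at about 7 s.

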